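# Clear, fold and lock the dish rack

## Robot

A 6-joint arm with a two-finger parallel gripper is mounted at the origin on the work surface. World frame = base frame: x ahead of the robot, y to its left, z up, the work surface at z = 0. Lengths are in m, angles in rad, forces in N, time in s.
With the tool pointing down it reaches from about 0.3 to 0.875 m from the base axis. Payload 6.4 kg.
Tool frame: the origin (TCP) lies at the very end of the fingers, on their centre line; the grasp point (between the pads) lies 19 mm behind it; z points along the fingers, y is the line along which they close (so a half turn about z gives the same grasp; the last joint's range is limited). The gripper opens to 85 mm and grips with 20 to 120 N. Pads are 22 mm wide; open, the fingers measure 114 mm over their backs; the gripper's body (76 mm by 85 mm) begins 54 mm behind the grasp point. The pads swing forward as they close: fully open they stand 13 mm farther back than shut.
Start: joints at [-1.432, 0.181, 1.607, -0, 1.354, -0.206], TCP at [0.194, -0.541, 0.231] pointing down, gripper open.
Joint ranges: [-2.99, 2.99], [-0.89, 2.07], [0.3, 2.58], [-1.14, 4.28], [0, 2.63], [-3.12, 3.12]. Speed limits (rad/s): [2.57, 2.57, 3.01, 3.14, 3.14, 3.14].

## Interface

Orientations are given as a unit quaternion [w, x, y, z].
In Python, from bench import ctrl, viewer, sensors gives the robot as it stands (ctrl), with the cameras (viewer) and the readings (sensors).
- The arm moves only by the shell command python3 jog.py 'ROWS'. ROWS is 1 to 10 rows, parted by semicolons, with the numbers parted by spaces; each row has 7 numbers: dx, dy, dz in m, then a rotation vector rx, ry, rz in rad, then the opening from 0.0 (shut) to 1.0 (fully open); each row is the pose to reach, as a shift and turn from the pose commanded when the command began, along the tool's axes at that moment; what a row does not reach only later rows make up. A row lasts 1/8 s, in which the tool goes at most 0.0625 m and 0.188 rad, less where a joint would pass 70% of its speed; a pose out of reach is approached as far as the arm can. The fingers move at their own pace and stop on an object; the grip force is fixed at half the most. Time passes only in rows, so rows that do not move let the fingers close. It prints the time, the measured TCP pose, the force, the opening and the grip force at its end. Input that does not fit is refused with a message, and nothing moves.
- sensors.get_obs(): the state, without advancing time (a new reading comes with each control period).
- viewer.camera(name): name is "scene" or "top"; returns the picture (400x640x3 uint8, blue, green, red); there is no depth.
- viewer.camera_params(name): a dict with "fovy" (degrees; the focal length in pixels is half the picture's height over the tangent of half this angle, whatever the lens; pixels are square), "cx", "cy" (the principal point, pixels), "view" (4x4, takes a point from world to camera coordinates). Camera axes: x right, y up, looking along -z (the intrinsics and any distortion apply to the point x, -y, -z); pixel columns grow to the right and rows downward; lengths in m; the calibration is good to about 2 mm. A picture is of the moment at which its call begins. camera_params takes no time and is no camera call.
- ctrl.hand_in(): hands the job in; it is judged then, once.
The state is a dict: "time_s": time; "q": joint angles; "dq": joint speeds; "joint_efforts": joint torques, N m; "eef_pos": TCP position; "eef_rot": TCP orientation; "wrist_force": force on the tool from outside, world axes, zero at the start; "torque": the same for the moment, N m; "opening": opening from 0.0 (shut) to 1.0 (fully open); "grasp_force": force on a finger pad.
Only numpy, scipy, OpenCV 4.12 (cv2) and the standard library are available. Lean on these libraries where they do the work, as an engineer would, in place of code of your own. Each camera call takes 0.05 s, during which the arm holds its last target. There are 200 camera calls.

## Task

Close up the dish rack: first move every cup from its tray into the wire basket, then fold the raised side flap all the way down over the empty tray. Then tighten both orange thumbscrews clockwise, stopping each at the first slip of its clutch (not more than an eighth of a turn past it), and leave everything else on the ledge alone.

Things in the scene. Friction and masses are not known exactly. Their poses are not given: they have to be found in the camera images.
- rack: blue plastic dish rack, fixed to the ledge. Origin under the middle of its tray, on the ledge; x and y along its sides, z up. Tray 240 (x) x 260 (y) mm, drain floor 12 mm above the ledge, rim 8 mm thick and 28 mm high. Two posts 66 mm high at (+-112, 125) mm carry the flap's hinge. Beyond the +y rim lies a grey ledge (y 130 to 220 mm, x +-100 mm, 26 mm high) with two thumbscrews
- flap (a joint): the rack's hinged side flap, an open frame of round bars 184 mm wide and 200 mm long. Its hinge line runs along the rack's x at y = 125 mm, z = 60 mm. Angle in rad: 0 = folded flat over the tray (fully down, its stop), about 1.57 = upright, up to 1.95 = leaning outwards (+y). A stiff hinge: it stays where it is left; moving it takes about 2 to 4 N at the outer bar
- flap_bar (a point): middle of the flap's white outer bar (12 mm thick, 184 mm long, along the rack's x, 200 mm from the hinge line; the next bar is 60 mm inwards, so fingers fit on both sides of it and it can be pinched from above). Axes turn with the flap; folded down it is at rack (0, -75, 60) mm, 48 mm above the drain floor
- screw_front (a joint): steel collar of the front hinge-lock thumbscrew (vertical axis at rack (-55, 178) mm; collar 48 mm across, top 37.5 mm above the ledge, white pointer on its rim). Angle in rad, growing clockwise seen from above (tightening); at 3.2 the screw is tight and stops dead. Starts loose, anywhere from 0.2 to 1.4. Drag 0.05 Nm
- clutch_front (a joint): slip of the front thumbscrew's winged cap on its collar, rad, clockwise positive; 0 at the start. Cap and collar turn together until the screw is tight; then the drag clutch gives at 0.18 Nm and only the cap turns, this value growing (it stays where it is left). Stop as soon as it slips: 0.04 to 0.8 rad (an eighth of a turn) of slip is good, more wears the clutch
- wing_front (a point): middle of the front thumbscrew's orange wing, on its axis: a bar 48 mm long (its x axis), 12 mm thick (y) and 36 mm high, spanning 39 to 75 mm above the ledge; this point is 62 mm above the ledge. White patch at the wing's +x end. Wing direction = rack yaw - screw_front - clutch_front. Grip the 12 mm faces from above and turn clockwise, letting go and taking it again as needed
- screw_rear (a joint): steel collar of the rear hinge-lock thumbscrew (vertical axis at rack (55, 178) mm; collar 48 mm across, top 37.5 mm above the ledge, white pointer on its rim). Angle in rad, growing clockwise seen from above (tightening); at 3.2 the screw is tight and stops dead. Starts loose, anywhere from 0.2 to 1.4. Drag 0.05 Nm
- clutch_rear (a joint): slip of the rear thumbscrew's winged cap on its collar, rad, clockwise positive; 0 at the start. Cap and collar turn together until the screw is tight; then the drag clutch gives at 0.18 Nm and only the cap turns, this value growing (it stays where it is left). Stop as soon as it slips: 0.04 to 0.8 rad (an eighth of a turn) of slip is good, more wears the clutch
- wing_rear (a point): middle of the rear thumbscrew's orange wing, on its axis: a bar 48 mm long (its x axis), 12 mm thick (y) and 36 mm high, spanning 39 to 75 mm above the ledge; this point is 62 mm above the ledge. White patch at the wing's +x end. Wing direction = rack yaw - screw_rear - clutch_rear. Grip the 12 mm faces from above and turn clockwise, letting go and taking it again as needed
- basket: steel wire basket, fixed. Origin under its middle; 160 (x) x 360 (y) mm outside, walls 6 mm thick and 62 mm high, floor 6 mm thick
- cup1: orange melamine cup, upside down in the rack's tray, 62 mm across (straight sides), 90 mm high, 0.08 to 0.14 kg. Origin at its middle, 45 mm above its lower rim; z up. May be absent
- cup2: teal melamine cup, upside down in the rack's tray, 62 mm across (straight sides), 90 mm high, 0.08 to 0.14 kg. Origin at its middle, 45 mm above its lower rim; z up. May be absent
- cup3: cream melamine cup, upside down in the rack's tray, 62 mm across (straight sides), 90 mm high, 0.08 to 0.14 kg. Origin at its middle, 45 mm above its lower rim; z up. May be absent
- cup4: dark red melamine cup, upside down in the rack's tray, 62 mm across (straight sides), 90 mm high, 0.08 to 0.14 kg. Origin at its middle, 45 mm above its lower rim; z up. May be absent
- pan: steel milk pan, 150 mm across, 85 mm high, black handle; bystander, leave alone
- soap_tray: steel soap tray 90 x 130 mm with a bar of soap, 30 mm high; bystander
- spoon: wooden stirring spoon 200 mm long lying on the ledge; bystander
- bottle: green bottle 64 mm across, 190 mm tall; bystander
- toothbrush_mug: white mug 76 mm across, 90 mm high, with two toothbrushes, 190 mm high in all; bystander
- nail_brush: wooden nail brush 50 x 100 x 32 mm; bystander
- cream_jar: white jar with blue cap, 68 mm across, 70 mm high; bystander

How it is judged:
By the outcome, as a careful person would: the job done as asked, in the order asked, and still so for the second after the job is handed in, with the robot touching nothing.
Of cup1, cup2, cup3, cup4 only 2 to 4 are there at a start; the rules pass over those that are not, and their reading is None.
At some moment in a run one of cup1, cup2, cup3, cup4 may be knocked a few centimetres aside while the robot is not near it.
It also fails if it takes over 210 s, if anything falls off the work surface, if the arm or the gripper's body presses on something with over 40 N, if the wrist force passes 120 N, or if a joint passes its speed limit or range.

## Working session

There is one attempt and no reset: what is moved stays moved. The work goes in short steps, Python scripts to look and compute and a shell command to move; the robot and the scene stay as the last step left them, time stands still between calls to the robot, and variables do not carry over. Pictures are saved under pics/ and viewed, at most 14 in all, crops included, and the job is handed in when it is done.

```bash
ls; mkdir -p pics; python3 - <<'E'
from bench import ctrl, viewer, sensors
import cv2
for n in ("scene","top"):
    cv2.imwrite(f"pics/{n}0.png",viewer.camera(n)); p=viewer.camera_params(n); print(n,p)
o=sensors.get_obs(); print(o)
E
```

```text
bench.py
jog.py
pics
scene {'fovy': 47.01978906311672, 'cx': 322.73546404406824, 'cy': 194.79466573300056, 'view': array([[-0.62261919,  0.78240552,  0.01367286,  0.29467956],
       [-0.51023065, -0.41915283,  0.75098308,  0.23855221],
       [ 0.59330433,  0.46060016,  0.66017987, -1.76573579],
       [ 0.        ,  0.        ,  0.        ,  1.        ]])}
top {'fovy': 46.46001982232863, 'cx': 311.9825184752804, 'cy': 197.63241817956617, 'view': array([[ 0.02217292, -0.99975071, -0.00262237,  0.04030067],
       [ 0.9951927 ,  0.0218214 ,  0.0954742 , -0.55412411],
       [-0.09539317, -0.00472671,  0.99542845, -1.32184693],
       [ 0.        ,  0.        ,  0.        ,  1.        ]])}
{'time_s': 0.1, 'q': array([-1.43230943e+00,  1.81493444e-01,  1.60791103e+00,  1.48434244e-05,
        1.35377224e+00, -2.06332688e-01]), 'dq': array([ 0.00063798, -0.00104161, -0.00340841, -0.00138253, -0.00140241,
        0.00051059]), 'joint_efforts': array([ 7.46255519e-04, -4.45874727e+01, -3.52239025e+01, -3.19376459e-04,
        4.05576982e-03,  4.68456199e-05]), 'eef_pos': array([ 0.19429954, -0.54065615,  0.23045776]), 'eef_rot': array([-7.91325268e-04,  9.85174177e-01,  1.71555277e-01,  3.41048665e-05]), 'wrist_force': array([-0.32509534, -0.06948685,  0.17552644]), 'torque': array([ 0.01754248, -0.01832441,  0.0070409 ]), 'grasp_force': 0.0, 'opening': 1.0033490205482927}
```

View pics/scene0.png

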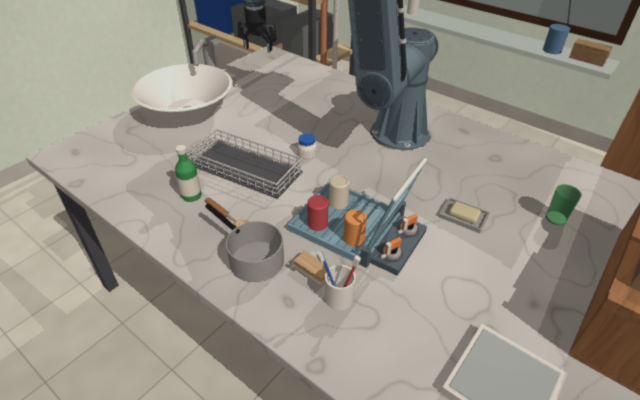

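View pics/top0.png

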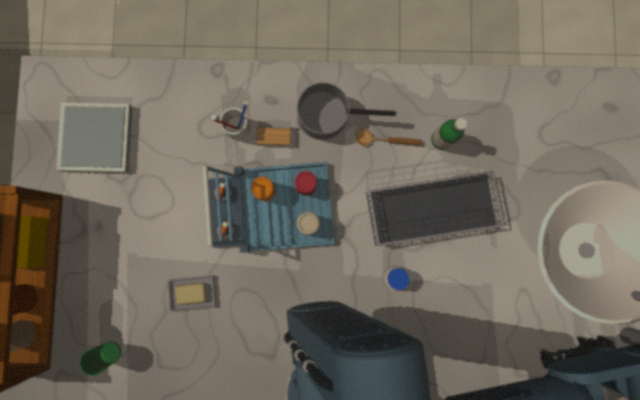

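The scene shows three cups: orange, dark red and cream. In the top view they are at about (263,187), (306,183) and (308,224). The rack is around (285,207), the flap leans outward at x≈210, and the basket is at (437,208). I'll enlarge both views.

```bash
python3 - <<'E'
import cv2, numpy as np
t=cv2.imread("pics/top0.png"); s=cv2.imread("pics/scene0.png")
cv2.imwrite("pics/c1.png",cv2.resize(t[150:260,195:355],None,fx=5,fy=5,interpolation=cv2.INTER_CUBIC))
cv2.imwrite("pics/c2.png",cv2.resize(s[150:275,280:435],None,fx=4.8,fy=4.8,interpolation=cv2.INTER_CUBIC))
E
```

```text
(no output)
```

View pics/c1.png

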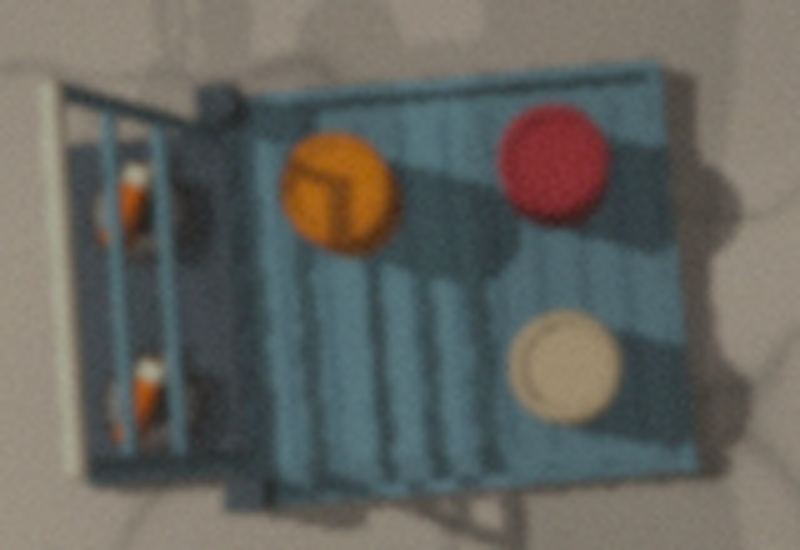

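View pics/c2.png

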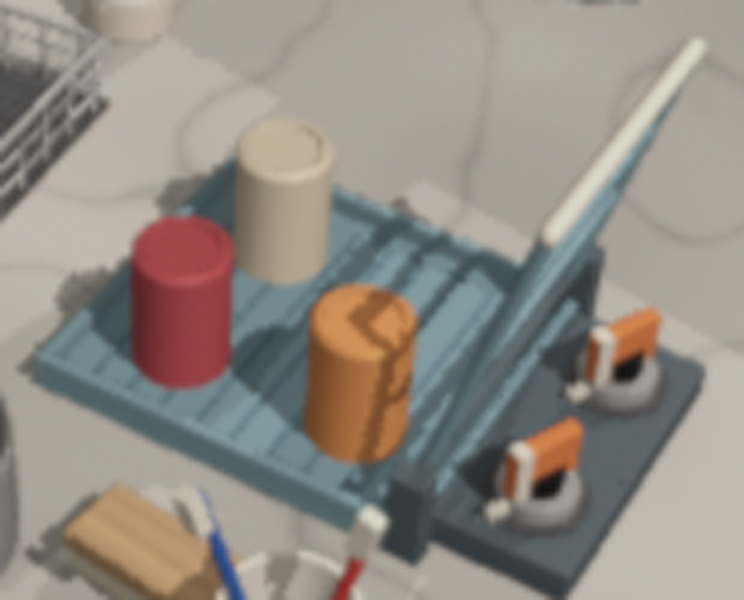

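The top crop shows the rack with its flap bar from (45,80) to (77,475) and the wings' white ends pointing up. In the scene crop the rim corners are at (38,355) and (235,160), and the posts and wings are clear. Next I'll fit the poses from both views.

```bash
cat > h.py <<'E'
import numpy as np
from bench import ctrl, viewer, sensors
from scipy.optimize import least_squares
from scipy.spatial.transform import Rotation as R
P={n:viewer.camera_params(n) for n in("scene","top")}
def proj(n,X):
    p=P[n]; X=np.atleast_2d(X); c=X@p["view"][:3,:3].T+p["view"][:3,3]
    f=200/np.tan(np.radians(p["fovy"]/2))
    return np.c_[p["cx"]+f*c[:,0]/-c[:,2], p["cy"]-f*c[:,1]/-c[:,2]]
def atz(n,uv,z):
    p=P[n]; f=200/np.tan(np.radians(p["fovy"]/2)); V=p["view"]
    d=V[:3,:3].T@np.array([(uv[0]-p["cx"])/f,-(uv[1]-p["cy"])/f,-1]); o=-V[:3,:3].T@V[:3,3]
    return o+d*(z-o[2])/d[2]
T=lambda u,v:(195+u/5,150+v/5)
S=lambda u,v:(280+u/4.8,150+v/4.8)
def rack(p,X): c,s=np.cos(p[2]),np.sin(p[2]); X=np.atleast_2d(X); return np.c_[p[0]+c*X[:,0]-s*X[:,1],p[1]+s*X[:,0]+c*X[:,1],X[:,2]]
E
python3 - <<'E'
from h import *
def flap(a): return [[x,.125-.2*np.cos(a),.06+.2*np.sin(a)] for x in(.092,-.092)]
obs=[("top",T(660,65),(.12,-.13,.028)),("top",T(697,468),(-.12,-.13,.028)),("top",T(220,100),(.112,.125,.066)),("top",T(250,490),(-.112,.125,.066)),
("scene",S(38,355),(.12,-.13,.028)),("scene",S(235,160),(-.12,-.13,.028)),("scene",S(412,472),(.112,.125,.066)),("scene",S(590,252),(-.112,.125,.066)),("scene",S(565,578),(.1,.22,.026)),("scene",S(703,372),(-.1,.22,.026)),
("top",T(50,82),0),("top",T(77,472),1),("scene",S(553,235),0),("scene",S(700,45),1)]
def res(p):
    r=[]
    for n,uv,X in obs:
        if isinstance(X,int): X=flap(p[3])[X]
        r.append(proj(n,rack(p,X))[0]-uv)
    return np.ravel(r)
s=least_squares(res,[.5,.1,0,1.7],loss="soft_l1"); print(s.x); print(np.round(res(s.x).reshape(-1,2),1).tolist())
for nm,t,c in (("or",(337,190),(362,325)),("red",(553,163),(183,255)),("cream",(565,365),(284,155))):
    print(nm,atz("top",T(*t),.102),atz("scene",S(*c),.102))
for nm,x,tc,tw in (("rear",.055,(127,208),(135,180)),("front",-.055,(140,395),(150,372))):
    print(nm,rack(s.x,(x,.178,.062)),atz("top",T(*tc),.075),atz("top",T(*tw),.075))
for nm,tw,sc in (("rear",[(122,240),(135,172)],[(515,450),(575,425)]),("front",[(125,430),(148,365)],[(597,335),(652,315)])):
    a=[atz("top",T(*p),.075) for p in tw]; b=[atz("scene",S(*p),.075) for p in sc]
    print(nm,a,b)
# basket from top image corners (rough)
for uv in((367,177),(500,170),(510,230),(377,247)): print("bk",atz("top",uv,.062))
E
python3 - <<'E'
import cv2
t=cv2.imread("pics/top0.png");s=cv2.imread("pics/scene0.png")
a=cv2.resize(t[155:255,360:520],None,fx=4,fy=4,interpolation=cv2.INTER_CUBIC)
b=cv2.resize(s[120:200,160:320],None,fx=4,fy=4,interpolation=cv2.INTER_CUBIC)[:200*4]
import numpy as np
b=b[:,:]; c=np.vstack([a,b]); cv2.imwrite("pics/c3.png",cv2.resize(c,(533,600)))
E
```

```text
[0.52724844 0.12891305 0.1081978  1.83039812]
[[-0.5, -1.8], [-0.5, 0.1], [-1.7, -0.7], [-2.1, 0.7], [-1.4, -1.0], [0.5, -3.8], [-0.5, -0.4], [-1.9, -1.6], [0.1, -0.7], [0.5, -2.4], [-0.9, 0.8], [-1.3, -1.1], [-1.1, -0.4], [-1.4, 0.3]]
or [0.56937881 0.1884319  0.102     ] [0.57909205 0.19724824 0.102     ]
red [0.5868529 0.0705497 0.102    ] [0.59785512 0.08059686 0.102     ]
cream [0.47640985 0.0614327  0.102     ] [0.48583115 0.07111505 0.102     ]
rear [[0.56270516 0.31181144 0.062     ]] [0.55977913 0.30850441 0.075     ] [0.57562444 0.30467226 0.075     ]
front [[0.4533484  0.29993289 0.062     ]] [0.45569352 0.29702194 0.075     ] [0.46855152 0.2919845  0.075     ]
rear [array([0.54176532, 0.31056033, 0.075     ]), array([0.58013039, 0.30485539, 0.075     ])] [array([0.58275572, 0.30642311, 0.075     ]), array([0.54512487, 0.32240275, 0.075     ])]
front [array([0.4361755 , 0.30454923, 0.075     ]), array([0.47240775, 0.29325062, 0.075     ])] [array([0.47446093, 0.29446079, 0.075     ]), array([0.43894583, 0.31105558, 0.075     ])]
bk [ 0.61173032 -0.10194436  0.062     ]
bk [ 0.63992561 -0.47798103  0.062     ]
bk [ 0.47095846 -0.50313882  0.062     ]
bk [ 0.41544049 -0.13195735  0.062     ]
```

View pics/c3.png

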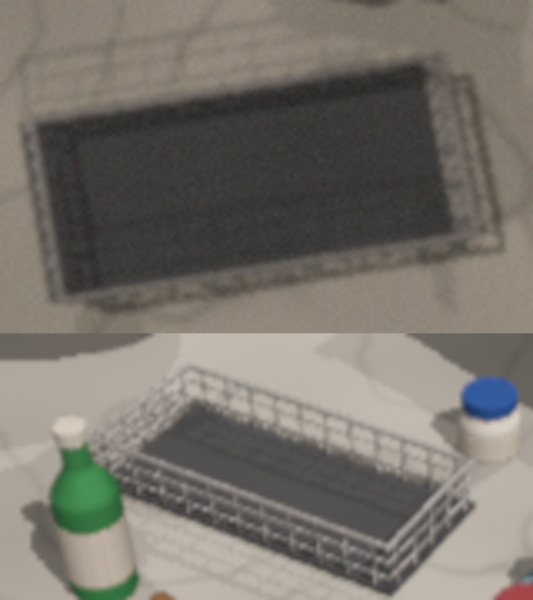

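The top half shows the basket rim corners at about (28,122), (55,300), (503,248) and (470,75). The lattice above it is a shadow. I'll refine with a joint fit that includes the half-pixel shift, a small per-camera offset and the basket.

```bash
cat > fit.py <<'E'
from h import *
def flap(a): return [[x,.125-.2*np.cos(a),.06+.2*np.sin(a)] for x in(.092,-.092)]
h=.4
obs=[("top",T(660,65),(.12,-.13,.028)),("top",T(697,468),(-.12,-.13,.028)),("top",T(220,100),(.112,.125,.066)),("top",T(250,490),(-.112,.125,.066)),
("scene",S(38,355),(.12,-.13,.028)),("scene",S(235,160),(-.12,-.13,.028)),("scene",S(412,472),(.112,.125,.066)),("scene",S(590,252),(-.112,.125,.066)),("scene",S(565,578),(.1,.22,.026)),("scene",S(703,372),(-.1,.22,.026)),
("top",T(50,82),0),("top",T(77,472),1),("scene",S(553,235),0),("scene",S(700,45),1)]
B=lambda u,v:(360+u/3.33,155+v/3.33)
C=lambda u,v:(160+u/3.33,120+(v-333)/3.33)
bk=[("top",B(28,122),(.08,.18,.062)),("top",B(55,300),(-.08,.18,.062)),("top",B(503,248),(-.08,-.18,.062)),("top",B(470,75),(.08,-.18,.062)),
("scene",C(190,370),(-.08,-.18,.062)),("scene",C(470,460),(-.08,.18,.062)),("scene",C(390,545),(.08,.18,.062))]
cups=[((337,190),(362,325)),((553,163),(183,255)),((565,365),(284,155))]
def res(p,split=False):
    off={"top":p[4:6],"scene":p[6:8]}; r=[]
    for n,uv,X in obs:
        if isinstance(X,int): X=flap(p[3])[X]
        r.append(proj(n,rack(p,X))[0]+off[n]+h-uv)
    for n,uv,X in bk: r.append((proj(n,rack(p[8:11],X))[0]+off[n]+h-uv)*.6)
    for i,(t,c) in enumerate(cups):
        X=[*p[11+2*i:13+2*i],.099]
        r+=[proj("top",X)[0]+off["top"]+h-T(*t),proj("scene",X)[0]+off["scene"]+h-S(*c)]
    return np.r_[np.ravel(r),p[4:8]/1.]
if __name__=="__main__":
    s=least_squares(res,[.527,.129,.108,1.83,0,0,0,0,.53,-.3,.1,.57,.19,.59,.07,.48,.06],loss="soft_l1"); p=s.x
    print(np.round(p,4)); print(np.round(res(p)[:-4].reshape(-1,2),1).tolist())
    for x in(.055,-.055): print(rack(p,(x,.178,.062)))
    c,sn=np.cos(p[2]),np.sin(p[2])
    for i in range(3): print("cup in rack",np.array([[c,sn],[-sn,c]])@(p[11+2*i:13+2*i]-p[:2]))
E
python3 fit.py
```

```text
[ 0.5265  0.1279  0.1086  1.832   0.3522 -0.0436  0.1536  1.1015  0.5232
 -0.3018  0.1524  0.5714  0.1908  0.5893  0.0726  0.4777  0.0634]
[[0.5, -1.2], [0.6, 0.7], [-0.7, -0.0], [-1.0, 1.4], [-0.9, 0.3], [0.9, -2.5], [-0.0, 0.7], [-1.5, -0.4], [0.5, 0.4], [0.9, -1.2], [0.2, 1.5], [-0.3, -0.4], [-0.5, 0.8], [-0.9, 1.6], [1.6, -0.8], [1.6, 1.1], [-2.6, 0.4], [-2.4, -2.2], [0.6, -2.3], [0.7, -0.3], [-1.1, 0.2], [0.0, -0.3], [0.2, -0.3], [0.0, -0.4], [0.3, -0.5], [0.0, -0.1], [0.1, -0.1]]
[[0.56184942 0.31085882 0.062     ]]
[[0.45249727 0.29893788 0.062     ]]
cup in rack [0.0514434  0.05756987]
cup in rack [ 0.05645562 -0.06178298]
cup in rack [-0.05544562 -0.05884605]
```

```bash
cat > go.py <<'E'
# python3 go.py x y z yaw : shift/turn in tool axes from the measured pose (yaw = world heading of tool x)
import sys; from h import *
x,y,z,yaw=map(float,sys.argv[1:5]); o=sensors.get_obs(); q=o["eef_rot"]; A=R.from_quat([q[1],q[2],q[3],q[0]])
G=R.from_matrix(np.c_[[np.cos(yaw),np.sin(yaw),0],[np.sin(yaw),-np.cos(yaw),0],[0,0,-1]])
print("shift",np.round(A.inv().apply(np.array([x,y,z])-o["eef_pos"]),4),"turn",np.round((A.inv()*G).as_rotvec(),3),"|F|",np.round(o["wrist_force"],1),"q",np.round(o["q"],2),"t",o["time_s"])
E
python3 go.py .571 .191 .18 1.679
python3 jog.py '0.6 -0.56 0.02 0 0 -1.334 1;0.6 -0.56 0.02 0 0 -1.334 1;0.6 -0.56 0.02 0 0 -1.334 1;0.6 -0.56 0.02 0 0 -1.334 1;0.6 -0.56 0.02 0 0 -1.334 1;0.6 -0.56 0.02 0 0 -1.334 1;0.6 -0.56 0.02 0 0 -1.334 1;0.6 -0.56 0.02 0 0 -1.334 1;0.6 -0.56 0.02 0 0 -1.334 1;0.6 -0.56 0.02 0 0 -1.334 1'; python3 go.py .571 .191 .18 1.679
```

```text
time_s: 1.35
eef_pos: [0.4806, 0.0165, 0.216]
eef_rot: [0.0, 0.668, 0.744, -0.0]
wrist_force: [0.4, -0.8, 0.5]
opening: 1.0
grasp_force: 0.0
shift [0.1637 0.1087 0.0359] turn [ 0.  0. -0.] |F| [ 0.4 -0.8  0.5] q [-0.21 -0.02  1.85 -0.    1.31 -0.32] t 1.35
```

```bash
cat > cups.py <<'E'
# cup blob centroids (largest component of each colour) in both views, then and now
import cv2; from h import *
def blobs(im):
    hsv=cv2.cvtColor(cv2.GaussianBlur(im,(3,3),0),cv2.COLOR_BGR2HSV); out={}
    for k,lo,hi in(("or",(8,140,110),(17,255,255)),("red",(172,110,90),(180,255,255)),("cream",(12,45,120),(28,110,255))):
        m=cv2.inRange(hsv,lo,hi); n,_,st,c=cv2.connectedComponentsWithStats(m)
        L=sorted(range(1,n),key=lambda i:-st[i,4])[:3]
        out[k]=[(round(c[i][0]),round(c[i][1]),int(st[i,4])) for i in L if st[i,4]>60]
    return out
if __name__=="__main__":
    for n in("top","scene"):
        print(n,"0",blobs(cv2.imread(f"pics/{n}0.png"))); print(n,"now",blobs(viewer.camera(n)))
E
python3 cups.py
```

```text
top 0 {'or': [(276, 136, 375), (262, 187, 361), (10, 204, 173)], 'red': [(305, 182, 326)], 'cream': [(345, 31, 37970), (613, 287, 2462), (594, 202, 1708)]}
top now {'or': [(262, 187, 353), (276, 136, 352), (9, 199, 280)], 'red': [(304, 179, 240)], 'cream': [(344, 31, 38077), (614, 287, 2347), (593, 203, 1770)]}
scene 0 {'or': [(355, 227, 605), (396, 243, 77)], 'red': [(318, 212, 601)], 'cream': [(224, 37, 542), (339, 191, 487), (310, 263, 482)]}
scene now {'or': [(355, 227, 610), (396, 243, 79)], 'red': [(318, 212, 607)], 'cream': [(225, 37, 642), (465, 212, 443), (338, 193, 430)]}
```

```bash
python3 jog.py '0.05 0.05 0.03 0 0 0 1;0.1 0.1 0.03 0 0 0 1;0.1637 0.1087 0.036 0 0 0 1;0.1637 0.1087 0.036 0 0 0 1;0.1637 0.1087 0.09 0 0 0 1;0.1637 0.1087 0.13 0 0 0 1;0.1637 0.1087 0.15 0 0 0 1;0.1637 0.1087 0.15 0 0 0 1'
```

```text
time_s: 2.45
eef_pos: [0.5697, 0.188, 0.0649]
eef_rot: [-0.001, 0.668, 0.744, -0.001]
wrist_force: [0.3, 0.2, 0.3]
opening: 1.0
grasp_force: 0.0
```

```bash
python3 jog.py '0 0 0 0 0 0 0.5;0 0 0 0 0 0 0.5;0 0 0 0 0 0 0.5;0 0 0 0 0 0 0.5;0 0 -0.03 0 0 0 0.5;0 0 -0.08 0 0 0 0.5;0 0 -0.12 0 0 0 0.5;0 0 -0.12 0 0 0 0.5';python3 go.py .540 -.411 .19 1.72
```

```text
time_s: 3.45
eef_pos: [0.5733, 0.1894, 0.1912]
eef_rot: [0.003, 0.668, 0.744, 0.003]
wrist_force: [0.6, -0.3, -0.7]
opening: 0.709
grasp_force: 65.2
shift [-5.933e-01 -9.800e-02  2.000e-04] turn [ 0.009  0.    -0.041] |F| [ 0.6 -0.3 -0.7] q [0.12 0.27 1.58 0.   1.28 0.01] t 3.45
```

```bash
python3 jog.py '-0.593 -0.098 0 0 0 -0.041 0.5;-0.593 -0.098 0 0 0 -0.041 0.5;-0.593 -0.098 0 0 0 -0.041 0.5;-0.593 -0.098 0 0 0 -0.041 0.5;-0.593 -0.098 0 0 0 -0.041 0.5;-0.593 -0.098 0 0 0 -0.041 0.5;-0.593 -0.098 0 0 0 -0.041 0.5;-0.593 -0.098 0 0 0 -0.041 0.5;-0.593 -0.098 0 0 0 -0.041 0.5;-0.593 -0.098 0 0 0 -0.041 0.5';python3 jog.py '0 0 0 0 0 0 0.5;0 0 0 0 0 0 0.5;0 0 0 0 0 0 0.5'; python3 go.py .540 -.411 .062 1.72; python3 - <<'E'
from bench import ctrl, viewer, sensors
import cv2
cv2.imwrite("pics/s1.png",cv2.resize(viewer.camera("scene")[80:230,130:430],None,fx=2.6,fy=2.6,interpolation=cv2.INTER_CUBIC))
E
```

```text
time_s: 4.7
eef_pos: [0.5357, -0.4138, 0.1846]
eef_rot: [-0.001, 0.653, 0.757, -0.0]
wrist_force: [0.8, -0.2, -0.5]
opening: 0.712
grasp_force: 65.3
time_s: 5.08
eef_pos: [0.5373, -0.4096, 0.1857]
eef_rot: [-0.0, 0.652, 0.758, 0.0]
wrist_force: [-0.6, -0.3, -0.3]
opening: 0.716
grasp_force: 65.3
shift [-0.0019  0.0025  0.1237] turn [-0.    -0.001  0.001] |F| [-0.6 -0.3 -0.3] q [-0.83  0.44  1.37  0.    1.33 -0.98] t 5.075
```

View pics/s1.png

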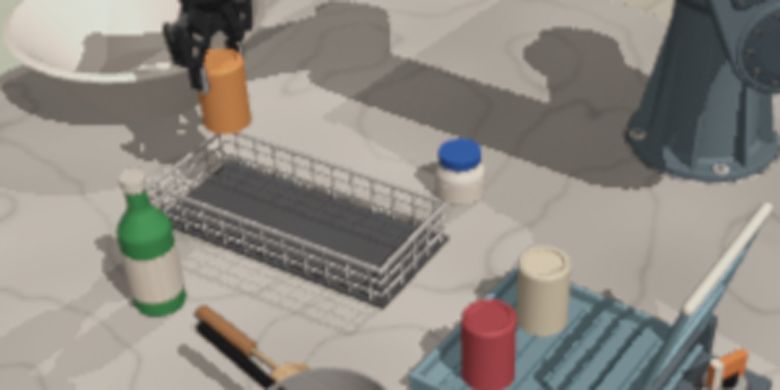

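The cup hangs above the basket's far end, and lowered by about 68 crop px it lands at (228,196), on the floor. Now I'll lower and release it.

```bash
python3 jog.py '-0.002 0.002 0.05 0 0 0 0.5;-0.002 0.002 0.09 0 0 0 0.5;-0.002 0.002 0.11 0 0 0 0.5;-0.002 0.002 0.123 0 0 0 0.5;-0.002 0.002 0.123 0 0 0 0.5'; python3 jog.py '0 0 0 0 0 0 1;0 0 0 0 0 0 1;0 0 0 0 0 0 1;0 0 -0.05 0 0 0 1;0 0 -0.1 0 0 0 1;0 0 -0.13 0 0 0 1;0 0 -0.13 0 0 0 1'; python3 cups.py; python3 go.py .589 .073 .18 1.679
```

```text
time_s: 5.75
eef_pos: [0.5402, -0.4131, 0.0639]
eef_rot: [0.001, 0.652, 0.758, -0.0]
wrist_force: [1.1, -0.5, -1.0]
opening: 0.708
grasp_force: 66.3
time_s: 6.62
eef_pos: [0.5407, -0.4144, 0.1972]
eef_rot: [0.003, 0.653, 0.758, -0.0]
wrist_force: [-0.6, -0.2, -0.7]
opening: 0.998
grasp_force: 0.0
top 0 {'or': [(276, 136, 375), (262, 187, 361), (10, 204, 173)], 'red': [(305, 182, 326)], 'cream': [(345, 31, 37970), (613, 287, 2462), (594, 202, 1708)]}
top now {'or': [(476, 204, 505), (275, 136, 349), (9, 199, 335)], 'red': [(305, 182, 354)], 'cream': [(344, 31, 38139), (620, 297, 1395), (189, 293, 545)]}
scene 0 {'or': [(355, 227, 605), (396, 243, 77)], 'red': [(318, 212, 601)], 'cream': [(224, 37, 542), (339, 191, 487), (310, 263, 482)]}
scene now {'or': [(219, 146, 438), (396, 243, 77)], 'red': [(318, 212, 602)], 'cream': [(310, 263, 482), (465, 212, 442), (236, 42, 433)]}
shift [0.4729 0.1215 0.0127] turn [-0.    -0.     0.041] |F| [ 0.1  0.3 -0.4] q [-0.83  0.44  1.36 -0.    1.35 -0.98] t 6.725
```

```bash
python3 jog.py '0.473 0.121 0 0 0 0.041 1;0.473 0.121 0 0 0 0.041 1;0.473 0.121 0 0 0 0.041 1;0.473 0.121 0 0 0 0.041 1;0.473 0.121 0 0 0 0.041 1;0.473 0.121 0 0 0 0.041 1;0.473 0.121 0 0 0 0.041 1;0.473 0.121 0 0 0 0.041 1;0.473 0.121 0.01 0 0 0.041 1;0.473 0.121 0.02 0 0 0.041 1'; python3 go.py .589 .073 .065 1.679; python3 cups.py | grep now
```

```text
time_s: 7.98
eef_pos: [0.5877, 0.0727, 0.1708]
eef_rot: [-0.001, 0.668, 0.744, -0.001]
wrist_force: [0.0, 0.0, -0.7]
opening: 1.0
grasp_force: 0.0
shift [1.000e-04 1.700e-03 1.058e-01] turn [-0.003 -0.     0.   ] |F| [ 0.   0.  -0.7] q [-0.08  0.28  1.62 -0.    1.25 -0.19] t 7.975
top now {'or': [(478, 205, 518), (9, 199, 313), (26, 277, 206)], 'red': [], 'cream': [(344, 31, 38074), (611, 291, 2277), (592, 204, 1814)]}
scene now {'or': [(219, 146, 434), (396, 243, 77)], 'red': [(318, 212, 612)], 'cream': [(225, 37, 647), (310, 263, 485), (465, 212, 447)]}
```

```bash
python3 jog.py '0 0.001 0.05 0 0 0 1;0 0.001 0.09 0 0 0 1;0 0.001 0.106 0 0 0 1;0 0.001 0.106 0 0 0 1;0 0.001 0.106 0 0 0 0.5;0 0.001 0.106 0 0 0 0.5;0 0.001 0.106 0 0 0 0.5;0 0.001 0.106 0 0 0 0.5'; python3 jog.py '0 0 -0.03 0 0 0 0.5;0 0 -0.08 0 0 0 0.5;0 0 -0.12 0 0 0 0.5;0 0 -0.12 0 0 0 0.5';python3 go.py .523 -.302 .185 1.72
```

```text
time_s: 9.07
eef_pos: [0.5916, 0.0727, 0.0695]
eef_rot: [0.002, 0.668, 0.744, 0.001]
wrist_force: [-0.5, -0.7, 6.5]
opening: 0.706
grasp_force: 65.6
time_s: 9.57
eef_pos: [0.5926, 0.073, 0.1922]
eef_rot: [0.004, 0.668, 0.744, 0.003]
wrist_force: [-0.0, -0.4, -1.6]
opening: 0.711
grasp_force: 65.3
shift [-0.3652 -0.1098  0.0068] turn [ 0.009  0.002 -0.041] |F| [-0.  -0.4 -1.6] q [-0.08  0.26  1.59  0.    1.28 -0.18] t 9.575
```

```bash
python3 jog.py '-0.365 -0.11 0 0 0 -0.041 0.5;-0.365 -0.11 0 0 0 -0.041 0.5;-0.365 -0.11 0 0 0 -0.041 0.5;-0.365 -0.11 0 0 0 -0.041 0.5;-0.365 -0.11 0 0 0 -0.041 0.5;-0.365 -0.11 0 0 0 -0.041 0.5;-0.365 -0.11 0 0 0 -0.041 0.5;-0.365 -0.11 0 0 0 -0.041 0.5;-0.365 -0.11 0 0 0 -0.041 0.5'; python3 go.py .523 -.302 .064 1.72
```

```text
time_s: 10.7
eef_pos: [0.5199, -0.3, 0.1865]
eef_rot: [-0.001, 0.652, 0.758, 0.0]
wrist_force: [-0.5, 0.2, -1.2]
opening: 0.708
grasp_force: 65.4
shift [-0.0026  0.0028  0.1225] turn [-0.001 -0.001  0.001] |F| [-0.5  0.2 -1.2] q [-0.72  0.28  1.58  0.    1.28 -0.87] t 10.7
```

```bash
python3 jog.py '-0.002 0.003 0.05 0 0 0 0.5;-0.002 0.003 0.09 0 0 0 0.5;-0.002 0.003 0.11 0 0 0 0.5;-0.002 0.003 0.122 0 0 0 0.5;-0.002 0.003 0.122 0 0 0 0.5'; python3 jog.py '0 0 0 0 0 0 1;0 0 0 0 0 0 1;0 0 0 0 0 0 1;0 0 -0.05 0 0 0 1;0 0 -0.1 0 0 0 1;0 0 -0.13 0 0 0 1;0 0 -0.13 0 0 0 1'; python3 cups.py|grep now; python3 go.py .478 .0635 .18 1.679; python3 - <<'E'
from bench import ctrl, viewer, sensors
import cv2,numpy as np
a=viewer.camera("scene")[120:270,150:450];b=viewer.camera("top")[150:260,195:515]
f=lambda i:cv2.resize(i,(600,int(600*i.shape[0]/i.shape[1])),interpolation=cv2.INTER_CUBIC)
cv2.imwrite("pics/s2.png",np.vstack([f(a),f(b)]))
E
```

```text
time_s: 11.32
eef_pos: [0.5236, -0.3033, 0.0656]
eef_rot: [0.0, 0.652, 0.758, 0.0]
wrist_force: [-0.1, 0.1, -0.3]
opening: 0.711
grasp_force: 65.2
time_s: 12.2
eef_pos: [0.5246, -0.3047, 0.1987]
eef_rot: [0.003, 0.652, 0.758, -0.0]
wrist_force: [-0.7, -0.3, -0.6]
opening: 1.001
grasp_force: 0.0
top now {'or': [(276, 136, 333), (9, 199, 310), (26, 276, 198)], 'red': [(437, 208, 308)], 'cream': [(344, 31, 38103), (606, 253, 4107), (189, 293, 522)]}
scene now {'or': [(219, 146, 447), (396, 243, 77)], 'red': [(244, 155, 474)], 'cream': [(465, 212, 443), (309, 262, 420), (339, 194, 388)]}
shift [0.3692 0.0102 0.0147] turn [-0.    -0.     0.041] |F| [-0.1 -0.  -1. ] q [-0.72  0.28  1.57  0.    1.3  -0.87] t 12.3
```

View pics/s2.png

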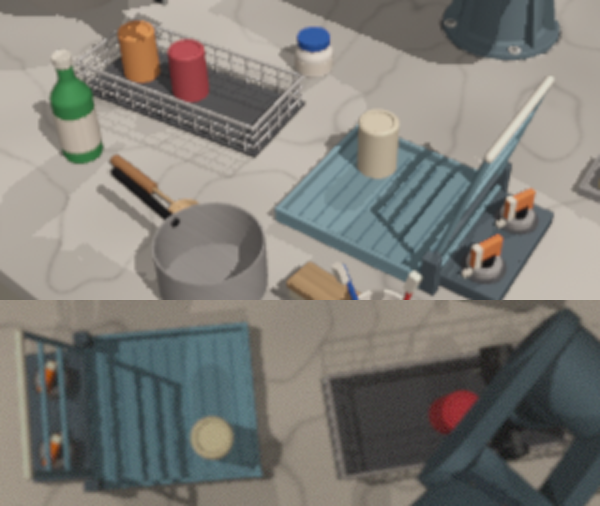

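Orange and red stand in the basket. Cream is at (211,437), which is the same place as before. Pick it.

```bash
python3 jog.py '0.369 0.01 0 0 0 0.041 1;0.369 0.01 0 0 0 0.041 1;0.369 0.01 0 0 0 0.041 1;0.369 0.01 0 0 0 0.041 1;0.369 0.01 0 0 0 0.041 1;0.369 0.01 0 0 0 0.041 1;0.369 0.01 0 0 0 0.041 1;0.369 0.01 0.02 0 0 0.041 1;0.369 0.01 0.02 0 0 0.041 1'; python3 go.py .478 .0635 .067 1.679; python3 cups.py | grep "scene now"
```

```text
time_s: 13.52
eef_pos: [0.4765, 0.0625, 0.1728]
eef_rot: [-0.002, 0.668, 0.744, -0.002]
wrist_force: [-0.2, -0.1, 0.3]
opening: 1.003
grasp_force: 0.0
shift [0.0007 0.0021 0.1058] turn [-0.005 -0.001 -0.001] |F| [-0.2 -0.1  0.3] q [-0.12  0.03  1.89 -0.    1.22 -0.22] t 13.525
scene now {'or': [(219, 146, 438), (396, 243, 79)], 'red': [(244, 155, 475)], 'cream': [(225, 37, 642), (465, 212, 446), (309, 262, 420)]}
```

```bash
python3 jog.py '0 0.001 0.05 0 0 0 1;0 0.001 0.09 0 0 0 1;0 0.001 0.106 0 0 0 1;0 0.001 0.106 0 0 0 1;0 0.001 0.106 0 0 0 0.5;0 0.001 0.106 0 0 0 0.5;0 0.001 0.106 0 0 0 0.5;0 0.001 0.106 0 0 0 0.5'; python3 jog.py '0 0 -0.03 0 0 0 0.5;0 0 -0.08 0 0 0 0.5;0 0 -0.12 0 0 0 0.5;0 0 -0.12 0 0 0 0.5';python3 go.py .506 -.193 .185 1.72
```

```text
time_s: 14.62
eef_pos: [0.4805, 0.063, 0.0713]
eef_rot: [0.001, 0.668, 0.744, 0.001]
wrist_force: [-2.1, -0.6, 7.0]
opening: 0.715
grasp_force: 63.1
time_s: 15.12
eef_pos: [0.4822, 0.063, 0.1941]
eef_rot: [0.004, 0.668, 0.744, 0.003]
wrist_force: [1.2, 0.4, -1.4]
opening: 0.712
grasp_force: 65.0
shift [-0.257  -0.0041  0.0096] turn [ 0.01   0.002 -0.041] |F| [ 1.2  0.4 -1.4] q [-0.11  0.01  1.87  0.    1.25 -0.22] t 15.125
```

```bash
python3 jog.py '-0.257 -0.004 0 0 0 -0.041 0.5;-0.257 -0.004 0 0 0 -0.041 0.5;-0.257 -0.004 0 0 0 -0.041 0.5;-0.257 -0.004 0 0 0 -0.041 0.5;-0.257 -0.004 0 0 0 -0.041 0.5;-0.257 -0.004 0 0 0 -0.041 0.5;-0.257 -0.004 0 0 0 -0.041 0.5'; python3 go.py .506 -.193 .065 1.72; python3 cups.py | grep "scene now"
```

```text
time_s: 16.0
eef_pos: [0.5026, -0.1911, 0.1887]
eef_rot: [-0.001, 0.652, 0.758, 0.0]
wrist_force: [-0.1, -0.4, -1.3]
opening: 0.708
grasp_force: 65.0
shift [-0.0025  0.0032  0.1237] turn [-0.001 -0.001  0.001] |F| [-0.1 -0.4 -1.3] q [-0.58  0.14  1.74  0.    1.26 -0.74] t 16.0
scene now {'or': [(219, 146, 449), (396, 243, 77)], 'red': [(244, 155, 480)], 'cream': [(220, 36, 554), (465, 212, 445), (309, 262, 421)]}
```

```bash
python3 jog.py '-0.002 0.003 0.05 0 0 0 0.5;-0.002 0.003 0.09 0 0 0 0.5;-0.002 0.003 0.11 0 0 0 0.5;-0.002 0.003 0.123 0 0 0 0.5;-0.002 0.003 0.123 0 0 0 0.5'; python3 jog.py '0 0 0 0 0 0 1;0 0 0 0 0 0 1;0 0 0 0 0 0 1;0 0 -0.05 0 0 0 1;0 0 -0.1 0 0 0 1;0 0 -0.16 0 0 0 1;0 0 -0.22 0 0 0 1;0 0 -0.27 0 0 0 1;0 0 -0.27 0 0 0 0'; python3 go.py .501 .3615 .33 1.679;python3 cups.py | grep now
```

```text
time_s: 16.73
eef_pos: [0.506, -0.1936, 0.0659]
eef_rot: [-0.0, 0.652, 0.758, -0.0]
wrist_force: [0.3, -0.1, -0.0]
opening: 0.71
grasp_force: 64.8
time_s: 17.85
eef_pos: [0.508, -0.1954, 0.3418]
eef_rot: [0.005, 0.652, 0.758, 0.001]
wrist_force: [0.6, 0.1, -0.9]
opening: 0.818
grasp_force: 0.0
shift [0.5519 0.0757 0.0086] turn [0.008 0.007 0.041] |F| [ 0.6  0.1 -0.9] q [-0.59  0.03  1.55  0.    1.55 -0.73] t 17.85
top now {'or': [(276, 136, 342), (9, 199, 265), (24, 276, 104)], 'red': [], 'cream': [(344, 31, 38076), (615, 288, 2277), (594, 203, 1789)]}
scene now {'or': [(219, 146, 448), (396, 243, 78)], 'red': [(244, 155, 472)], 'cream': [(221, 36, 536), (465, 212, 438), (309, 262, 417)]}
```

```bash
python3 jog.py '0.552 0.075 -0.01 0 0 0.041 0;0.552 0.075 -0.01 0 0 0.041 0;0.552 0.075 -0.01 0 0 0.041 0;0.552 0.075 -0.01 0 0 0.041 0;0.552 0.075 -0.01 0 0 0.041 0;0.552 0.075 -0.01 0 0 0.041 0;0.552 0.075 -0.01 0 0 0.041 0;0.552 0.075 -0.01 0 0 0.041 0;0.552 0.075 -0.01 0 0 0.041 0;0.552 0.075 -0.01 0 0 0.041 0'; python3 jog.py '0 0 0 0 0 0 0;0 0 0 0 0 0 0'; python3 go.py .501 .3615 .238 1.679; python3 - <<'E'
from bench import ctrl, viewer, sensors
import cv2,numpy as np
a=viewer.camera("scene")[60:260,150:450];b=viewer.camera("top")[150:260,195:515]
f=lambda i:cv2.resize(i,(560,int(560*i.shape[0]/i.shape[1])),interpolation=cv2.INTER_CUBIC)
cv2.imwrite("pics/s3.png",np.vstack([f(a),f(b)]))
E
```

```text
time_s: 19.2
eef_pos: [0.4964, 0.366, 0.3427]
eef_rot: [-0.001, 0.666, 0.746, -0.002]
wrist_force: [-0.1, -1.5, 0.4]
opening: 0.001
grasp_force: 0.0
time_s: 19.45
eef_pos: [0.4985, 0.3614, 0.3453]
eef_rot: [-0.0, 0.669, 0.744, -0.001]
wrist_force: [-0.7, 0.4, -0.1]
opening: -0.0
grasp_force: 0.0
shift [-1.000e-04  2.700e-03  1.073e-01] turn [-0.001  0.001 -0.002] |F| [-0.7  0.4 -0.1] q [ 0.43  0.2   1.35 -0.    1.59  0.33] t 19.45
```

View pics/s3.png

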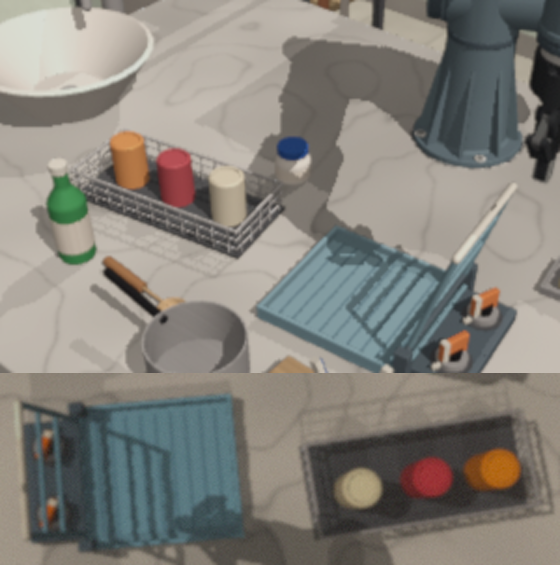

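All three cups stand upright in the basket, at (358,487), (427,477) and (493,469), and the tray is empty. Now I'll push the flap over from behind.

```bash
python3 jog.py '0 0.003 0.06 0 0 0 0;0 0.003 0.107 0 0 0 0;-0.03 0.003 0.107 0 0 0 0;-0.045 0.003 0.107 0 0 0 0;-0.07 0.003 0.103 0 0 0 0;-0.093 0.003 0.1 0 0 0 0;-0.12 0.003 0.102 0 0 0 0;-0.147 0.003 0.107 0 0 0 0'; python3 jog.py '-0.028 0 0.011 0 0 0 0;-0.055 0 0.025 0 0 0 0;-0.074 0 0.04 0 0 0 0;-0.093 0 0.057 0 0 0 0;-0.093 0 0.057 0 0 0 0'; python3 go.py .5265 .1279 .25 1.679; python3 - <<'E'
from bench import ctrl, viewer, sensors
import cv2,numpy as np
a=viewer.camera("scene")[100:260,250:450]; cv2.imwrite("pics/s4.png",cv2.resize(a,None,fx=3,fy=3,interpolation=cv2.INTER_CUBIC))
E
```

```text
time_s: 20.55
eef_pos: [0.5185, 0.2163, 0.2412]
eef_rot: [0.001, 0.668, 0.744, 0.002]
wrist_force: [0.7, 2.7, -1.5]
opening: 0.004
grasp_force: 1.0
time_s: 21.18
eef_pos: [0.5263, 0.1232, 0.1804]
eef_rot: [-0.001, 0.669, 0.744, -0.001]
wrist_force: [0.2, 0.6, 0.2]
opening: 0.002
grasp_force: 0.0
shift [ 0.0046  0.0005 -0.0696] turn [-0.003 -0.    -0.002] |F| [0.2 0.6 0.2] q [ 0.01  0.16  1.74 -0.    1.25 -0.1 ] t 21.175
```

View pics/s4.png

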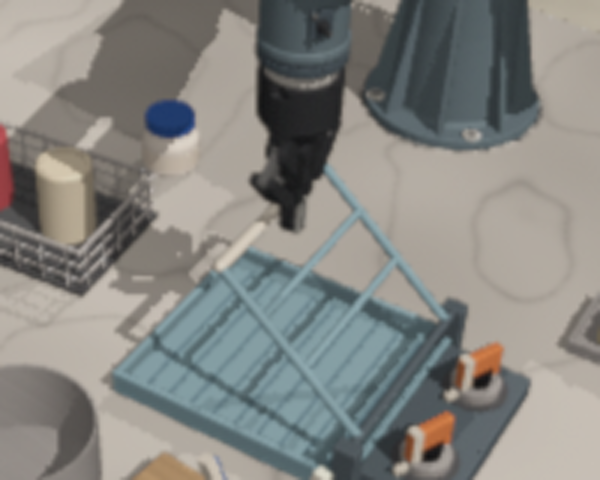

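The flap is at about 0.75 rad with the fingers just behind its white bar. Next I'll rise over the bar and press it down.

```bash
python3 jog.py '0.012 0 0 0 0 0 0;0.012 0 -0.06 0 0 0 0;-0.025 0 -0.06 0 0 0 0;-0.025 0 -0.06 0 0 0 0;-0.025 0 -0.03 0 0 0 0;-0.036 0 0 0 0 0 0;-0.046 0 0.018 0 0 0 0;-0.056 0 0.041 0 0 0 0;-0.064 0 0.065 0 0 0 0;-0.068 0 0.085 0 0 0 0'; python3 go.py .5345 .0533 .066 1.679
```

```text
time_s: 22.48
eef_pos: [0.5346, 0.0572, 0.0963]
eef_rot: [-0.0, 0.668, 0.744, 0.0]
wrist_force: [0.4, -0.8, 1.5]
opening: 0.007
grasp_force: 0.5
shift [-0.0038 -0.0005  0.0303] turn [-0. -0. -0.] |F| [ 0.4 -0.8  1.5] q [-0.11  0.26  1.81  0.    1.07 -0.22] t 22.475
```

```bash
python3 jog.py '-0.002 0 0.01 0 0 0 0;-0.004 0 0.02 0 0 0 0;-0.004 0 0.028 0 0 0 0;-0.004 0 0.031 0 0 0 0;-0.004 0 0.033 0 0 0 0;-0.004 0 0.033 0 0 0 0'; python3 jog.py '0 0 0.003 0 0 0 0;0 0 0.003 0 0 0 0'
```

```text
time_s: 23.22
eef_pos: [0.5351, 0.053, 0.0657]
eef_rot: [0.0, 0.668, 0.744, -0.0]
wrist_force: [-5.6, -0.2, 12.6]
opening: -0.001
grasp_force: 6.0
time_s: 23.48
eef_pos: [0.5354, 0.053, 0.0651]
eef_rot: [0.0, 0.668, 0.745, -0.0]
wrist_force: [-14.5, 0.5, 32.9]
opening: 0.003
grasp_force: 16.7
```

The bar is on its stop: the force went from 13 to 33 N within 0.6 mm. I'll retreat upward and look at the wings.

```bash
python3 jog.py '0 0 -0.05 0 0 0 0;-0.05 0 -0.11 0 0 0 1;-0.11 0 -0.16 0 0 0 1;-0.16 0 -0.16 0 0 0 1;-0.2 0 -0.16 0 0 0 1;-0.2 0 -0.16 0 0 0 1';  python3 - <<'E'
from bench import ctrl, viewer, sensors
import cv2,numpy as np
a=np.mean([viewer.camera("scene") for _ in range(4)],0).astype(np.uint8);b=np.mean([viewer.camera("top") for _ in range(4)],0).astype(np.uint8)
cv2.imwrite("pics/sa.png",a);cv2.imwrite("pics/ta.png",b)
f=lambda i:cv2.resize(i,None,fx=10,fy=10,interpolation=cv2.INTER_CUBIC)
A=f(a[205:265,375:435]);B=f(b[170:250,200:240]) # 600x600, 800x400
B=cv2.resize(B,(300,600),interpolation=cv2.INTER_AREA)
A2=cv2.resize(A,(500,500));A2=np.vstack([A2,f(a[195:235,270:320])[:100,:500]])
cv2.imwrite("pics/s5.png",np.hstack([A2,B]))
E
```

```text
time_s: 24.22
eef_pos: [0.557, -0.1497, 0.222]
eef_rot: [0.001, 0.67, 0.743, 0.0]
wrist_force: [0.2, 0.5, 0.2]
opening: 0.998
grasp_force: 0.0
```

View pics/s5.png

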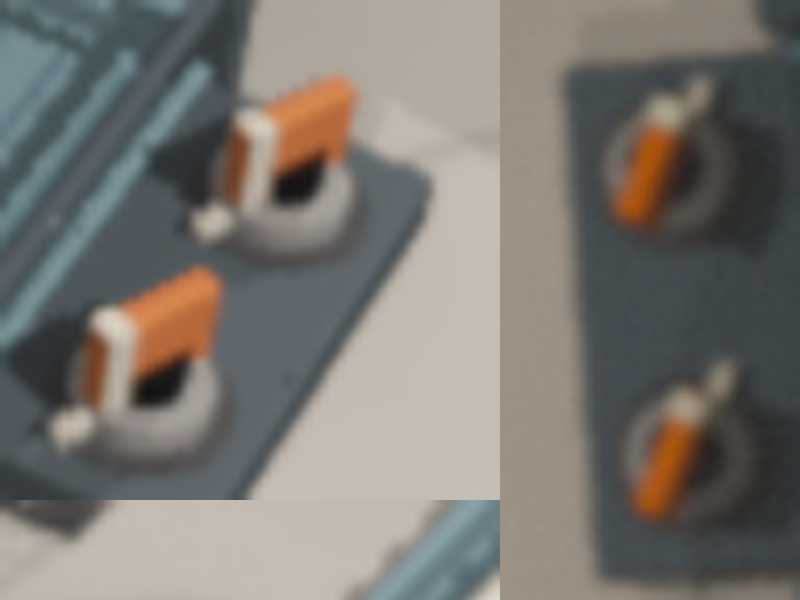

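```bash
python3 - <<'E'
import cv2
cv2.imwrite("pics/s6.png",cv2.resize(cv2.imread("pics/sa.png")[100:270,180:440],None,fx=3,fy=3,interpolation=cv2.INTER_CUBIC))
E
```

```text
(no output)
```

View pics/s6.png

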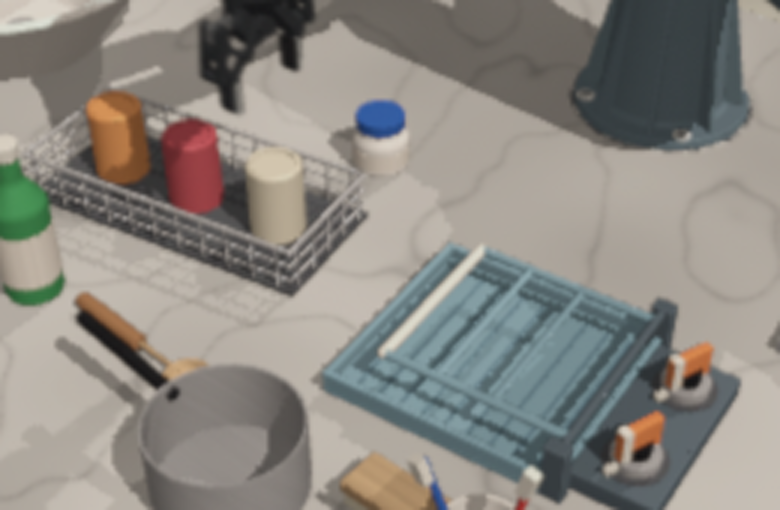

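The flap lies flat with its white bar from (385,350) to (480,250), and the cups are fine in the basket. In the top half, the rear wing runs from (668,105) to (632,212) and the front wing from (690,400) to (652,505). Next I'll get their directions and axes.

```bash
python3 - <<'E'
from h import *
o=dict(top=np.array([.35,-.04])+.43,scene=np.array([.15,1.1])+.44)
tp=lambda u,v:np.array([200+(u-500)/7.5,170+v/7.5])-o["top"]
sc=lambda u,v:np.array([375+u/8.33,205+v/8.33])-o["scene"]
for nm,t,s,x in(("rear",[(670,95),(630,218)],[(255,112),(348,82)],.055),("front",[(693,388),(649,512)],[(110,315),(210,272)],-.055)):
    for f,n,e in((tp,"top",t),(sc,"scene",s)):
        a,b=[atz(n,f(*q),.074) for q in e]; d=a-b; print(nm,n,"len",np.hypot(d[0],d[1]),"dir",np.arctan2(d[1],d[0]),"mid",(a+b)/2)
    print("expected axis",rack([.5265,.1279,.1086],(x,.178,.075)))
# predicted tops for a few directions
for nm,x in(("rear",.055),("front",-.055)):
    c=rack([.5265,.1279,.1086],(x,.178,.075))[0]
    for th in(-.1,-.3,-.5):
        d=.024*np.array([np.cos(th),np.sin(th),0])
        print(nm,th,[np.round(np.array([500,0])+7.5*(proj("top",c+k*d)[0]+o["top"]-[200,170])).tolist() for k in(1,-1)],[np.round(8.33*(proj("scene",c+k*d)[0]+o["scene"]-[375,205])).tolist() for k in(1,-1)])
E
```

```text
rear top len 0.048238799691117475 dir -0.2733339081892325 mid [0.56300876 0.31212726 0.074     ]
rear scene len 0.03749033859002141 dir -0.4769207448459922 mid [0.44549841 0.29798263 0.074     ]
expected axis [[0.56188316 0.31081263 0.075     ]]
front top len 0.048317598498747144 dir -0.3031318175820201 mid [0.45400781 0.29985543 0.074     ]
front scene len 0.0399331833962999 dir -0.38718481347682376 mid [0.55522248 0.30935758 0.074     ]
expected axis [[0.45253119 0.2988901  0.075     ]]
rear -0.1 [[662.0, 96.0], [644.0, 223.0]] [[108.0, 344.0], [199.0, 267.0]]
rear -0.3 [[674.0, 99.0], [631.0, 220.0]] [[97.0, 335.0], [209.0, 275.0]]
rear -0.5 [[686.0, 104.0], [620.0, 215.0]] [[88.0, 326.0], [218.0, 285.0]]
front -0.1 [[682.0, 389.0], [664.0, 519.0]] [[252.0, 142.0], [335.0, 73.0]]
front -0.3 [[695.0, 392.0], [651.0, 516.0]] [[241.0, 134.0], [346.0, 80.0]]
front -0.5 [[706.0, 398.0], [640.0, 510.0]] [[233.0, 125.0], [354.0, 89.0]]
```

```bash
python3 go.py .5625 .3115 .19 2.84
```

```text
shift [0.4528 0.0559 0.031 ] turn [-0.    -0.    -1.159] |F| [ 0.3  0.4 -0. ] q [-0.46  0.19  1.62  0.    1.33 -0.57] t 24.625
```

```bash
python3 jog.py '0.453 0.056 0.03 0 0 -1.16 0.5;0.453 0.056 0.03 0 0 -1.16 0.5;0.453 0.056 0.03 0 0 -1.16 0.5;0.453 0.056 0.03 0 0 -1.16 0.5;0.453 0.056 0.03 0 0 -1.16 0.5;0.453 0.056 0.03 0 0 -1.16 0.5;0.453 0.056 0.03 0 0 -1.16 0.5;0.453 0.056 0.03 0 0 -1.16 0.5;0.453 0.056 0.03 0 0 -1.16 0.5;0.453 0.056 0.03 0 0 -1.16 0.5'; python3 jog.py '0 0 0 0 0 0 0.5;0 0 0 0 0 0 0.5'; python3 go.py .5625 .3115 .046 2.84
```

```text
time_s: 25.88
eef_pos: [0.5635, 0.3092, 0.191]
eef_rot: [-0.0, 0.151, 0.988, -0.0]
wrist_force: [0.0, 0.6, 0.8]
opening: 0.499
grasp_force: 0.0
time_s: 26.12
eef_pos: [0.5638, 0.3092, 0.1913]
eef_rot: [0.0, 0.152, 0.988, 0.0]
wrist_force: [0.0, 1.2, 0.0]
opening: 0.503
grasp_force: 0.0
shift [0.002  0.0018 0.1453] turn [ 0.     0.    -0.003] |F| [0.  1.2 0. ] q [ 0.32  0.36  1.46 -0.    1.32 -0.95] t 26.125
```

```bash
python3 jog.py '0.002 0.002 0.06 0 0 0 0.5;0.002 0.002 0.1 0 0 0 0.5;0.002 0.002 0.13 0 0 0 0.5;0.002 0.002 0.145 0 0 0 0.5;0.002 0.002 0.145 0 0 0 0.5'; python3 jog.py '0 0 0 0 0 0 0;0 0 0 0 0 0 0;0 0 0 0 0 0 0;0 0 0 0 0 0 0;0 0 0 0 0 0 0'; python3 -c "
from bench import ctrl, viewer, sensors;o=sensors.get_obs();print(o['torque'],o['q'][5])"
```

```text
time_s: 26.75
eef_pos: [0.5617, 0.3124, 0.0454]
eef_rot: [-0.001, 0.151, 0.989, -0.0]
wrist_force: [0.2, 0.0, 0.5]
opening: 0.501
grasp_force: 0.0
time_s: 27.38
eef_pos: [0.563, 0.312, 0.0482]
eef_rot: [0.001, 0.151, 0.989, -0.001]
wrist_force: [-2.6, -6.1, 6.6]
opening: 0.129
grasp_force: 58.9
[-1.03104497  0.38442256  0.06266871] -0.9441816310320875
```

```bash
t(){ python3 -c "
from bench import ctrl, viewer, sensors;o=sensors.get_obs();print('torque',o['torque'].round(3),'q6',o['q'][5].round(3))"; }; python3 jog.py '0 0 0 0 0 0.15 0;0 0 0 0 0 0.3 0;0 0 0 0 0 0.45 0;0 0 0 0 0 0.6 0;0 0 0 0 0 0.75 0;0 0 0 0 0 0.9 0'; t;  python3 jog.py '0 0 0 0 0 0.15 0;0 0 0 0 0 0.3 0;0 0 0 0 0 0.45 0;0 0 0 0 0 0.6 0;0 0 0 0 0 0.75 0;0 0 0 0 0 0.9 0'; t
```

```text
time_s: 28.12
eef_pos: [0.5632, 0.312, 0.0482]
eef_rot: [0.001, 0.568, 0.823, 0.0]
wrist_force: [-1.2, -5.6, 5.3]
opening: 0.128
grasp_force: 58.8
torque [-0.98   0.175  0.08 ] q6 -0.039
time_s: 28.88
eef_pos: [0.5634, 0.3118, 0.0482]
eef_rot: [0.001, 0.869, 0.494, 0.001]
wrist_force: [-0.9, -5.7, 4.3]
opening: 0.13
grasp_force: 58.9
torque [-1.215  0.13   0.019] q6 0.861
```

```bash
cat > t.sh <<'E'
python3 -c "
from bench import ctrl, viewer, sensors;o=sensors.get_obs();print('torque',o['torque'].round(3),'F',o['wrist_force'].round(1),'q6',o['q'][5].round(3))"
E
python3 jog.py '0 0 0 0 0 0.15 0;0 0 0 0 0 0.3 0;0 0 0 0 0 0.45 0;0 0 0 0 0 0.6 0;0 0 0 0 0 0.7 0' >/dev/null; sh t.sh
for i in 1; do python3 jog.py '0 0 0 0 0 0.05 0;0 0 0 0 0 0.1 0' >/dev/null; sh t.sh;  python3 jog.py '0 0 0 0 0 0.05 0;0 0 0 0 0 0.1 0'>/dev/null; sh t.sh;python3 jog.py '0 0 0 0 0 0.05 0;0 0 0 0 0 0.1 0'>/dev/null; sh t.sh;python3 jog.py '0 0 0 0 0 0.05 0;0 0 0 0 0 0.1 0'>/dev/null; sh t.sh; done
```

```text
torque [-1.378  0.228  0.049] F [-0.7 -6.7  5.4] q6 1.56
torque [-1.33   0.196  0.033] F [-1.3 -7.6  5.6] q6 1.657
torque [-1.423  0.239  0.04 ] F [-0.2 -7.5  4.2] q6 1.757
torque [-1.423  0.284  0.214] F [-0.8 -7.   5.3] q6 1.857
torque [-1.374  0.227  0.194] F [-0.5 -7.4  5.6] q6 1.957
```

The torque jumped from 0.04 to 0.2 Nm at a turn of 2.7–2.8, as predicted, so the clutch is slipping. I'll add a small margin, release, and go to the front screw.

```bash
python3 jog.py '0 0 0 0 0 0.06 0;0 0 0 0 0 0.12 0;0 0 0 0 0 0.12 0'>/dev/null; sh t.sh; python3 jog.py '0 0 0 0 0 0 0.5;0 0 0 0 0 0 0.5;0 0 0 0 0 0 0.5;0 0 -0.05 0 0 0 0.5;0 0 -0.1 0 0 0 0.5;0 0 -0.13 0 0 0 0.5;0 0 -0.13 0 0 0 0.5'; python3 go.py .454 .2998 .18 2.79
```

```text
torque [-1.443  0.23  -0.1  ] F [-0.7 -7.5  5.4] q6 2.077
time_s: 31.75
eef_pos: [0.5639, 0.3139, 0.1796]
eef_rot: [-0.001, 0.996, -0.09, 0.003]
wrist_force: [0.5, 0.6, -0.5]
opening: 0.501
grasp_force: 0.0
shift [-0.1056  0.0336 -0.0011] turn [ 0.008 -0.006 -2.971] |F| [ 0.5  0.6 -0.5] q [0.32 0.38 1.47 0.   1.29 2.08] t 31.75
```

```bash
python3 jog.py '-0.106 0.034 0 0 0 -0.18 0.5;-0.106 0.034 0 0 0 -0.36 0.5;-0.106 0.034 0 0 0 -0.54 0.5;-0.106 0.034 0 0 0 -0.72 0.5;-0.106 0.034 0 0 0 -0.9 0.5;-0.106 0.034 0 0 0 -1.08 0.5;-0.106 0.034 0 0 0 -1.26 0.5;-0.106 0.034 0 0 0 -1.44 0.5;-0.106 0.034 0 0 0 -1.5 0.5' >/dev/null;  python3 jog.py '0 0 0 0 0 -0.18 0.5;0 0 0 0 0 -0.36 0.5;0 0 0 0 0 -0.54 0.5;0 0 0 0 0 -0.72 0.5;0 0 0 0 0 -0.9 0.5;0 0 0 0 0 -1.08 0.5;0 0 0 0 0 -1.26 0.5;0 0 0 0 0 -1.47 0.5;0 0 0 0 0 -1.47 0.5;0 0 0 0 0 -1.47 0.5'; python3 go.py .454 .2998 .046 2.79
```

```text
time_s: 34.12
eef_pos: [0.4512, 0.2985, 0.1752]
eef_rot: [-0.001, 0.177, 0.984, -0.0]
wrist_force: [0.3, 0.5, 0.4]
opening: 0.501
grasp_force: 0.0
shift [-0.0023  0.0023  0.1291] turn [-0.001 -0.001 -0.004] |F| [0.3 0.5 0.4] q [ 0.36  0.16  1.75  0.    1.23 -0.85] t 34.125
```

```bash
python3 jog.py '-0.002 0.002 0.06 0 0 0 0.5;-0.002 0.002 0.1 0 0 0 0.5;-0.002 0.002 0.12 0 0 0 0.5;-0.002 0.002 0.129 0 0 0 0.5;-0.002 0.002 0.129 0 0 0 0.5'; python3 jog.py '0 0 0 0 0 0 0;0 0 0 0 0 0 0;0 0 0 0 0 0 0;0 0 0 0 0 0 0;0 0 0 0 0 0 0'; sh t.sh
```

```text
time_s: 34.75
eef_pos: [0.4541, 0.2998, 0.0468]
eef_rot: [-0.0, 0.176, 0.984, -0.0]
wrist_force: [0.2, -0.1, -0.2]
opening: 0.501
grasp_force: 0.0
time_s: 35.38
eef_pos: [0.4548, 0.2994, 0.0485]
eef_rot: [0.001, 0.175, 0.984, -0.0]
wrist_force: [-2.5, -4.8, 5.5]
opening: 0.128
grasp_force: 58.6
torque [-0.688  0.307  0.013] F [-2.5 -4.8  5.5] q6 -0.853
```

```bash
python3 jog.py '0 0 0 0 0 0.15 0;0 0 0 0 0 0.3 0;0 0 0 0 0 0.45 0;0 0 0 0 0 0.6 0;0 0 0 0 0 0.75 0;0 0 0 0 0 0.9 0;0 0 0 0 0 1.05 0;0 0 0 0 0 1.2 0'>/dev/null; sh t.sh;  python3 jog.py '0 0 0 0 0 0.15 0;0 0 0 0 0 0.3 0;0 0 0 0 0 0.45 0;0 0 0 0 0 0.6 0;0 0 0 0 0 0.75 0;0 0 0 0 0 0.9 0;0 0 0 0 0 1.05 0;0 0 0 0 0 1.2 0'>/dev/null; sh t.sh
python3 jog.py '0 0 0 0 0 0.05 0;0 0 0 0 0 0.1 0' >/dev/null; sh t.sh;  python3 jog.py '0 0 0 0 0 0.05 0;0 0 0 0 0 0.1 0'>/dev/null; sh t.sh;python3 jog.py '0 0 0 0 0 0.05 0;0 0 0 0 0 0.1 0'>/dev/null; sh t.sh;python3 jog.py '0 0 0 0 0 0.05 0;0 0 0 0 0 0.1 0'>/dev/null; sh t.sh
```

```text
torque [-1.312  0.861  0.038] F [-5.  -7.2  9.3] q6 0.352
torque [-0.944  1.498  0.054] F [-8.8 -6.  12. ] q6 1.552
torque [-0.979  1.448  0.07 ] F [-8.5 -4.9 12.1] q6 1.649
torque [-0.853  1.482  0.016] F [-8.6 -3.8 12.3] q6 1.749
torque [-0.827  1.498  0.013] F [-7.9 -3.4 12.4] q6 1.849
torque [-0.732  1.478  0.216] F [-8.  -3.3 11.6] q6 1.949
```

```bash
python3 jog.py '0 0 0 0 0 0.05 0;0 0 0 0 0 0.1 0'>/dev/null; sh t.sh; python3 jog.py '0 0 0 0 0 0.06 0;0 0 0 0 0 0.12 0'>/dev/null; sh t.sh; python3 jog.py '0 0 0 0 0 0 0.5;0 0 0 0 0 0 0.5;0 0 0 0 0 0 0.5;0 0 -0.05 0 0 0 0.5;0 0 -0.1 0 0 0 0.5;0 0 -0.15 0 0 0 0.5;-0.06 0.05 -0.2 0 0 0 0.5;-0.12 0.1 -0.2 0 0 0 0.5'
```

```text
torque [-0.621  1.477  0.195] F [-8.5 -2.9 12.1] q6 2.049
torque [-0.555  1.507  0.169] F [-9.2 -2.6 11.2] q6 2.169
time_s: 39.88
eef_pos: [0.3526, 0.2486, 0.2431]
eef_rot: [-0.001, 0.993, -0.115, 0.002]
wrist_force: [-0.7, 0.1, 0.4]
opening: 0.496
grasp_force: 0.0
```

```bash
python3 - <<'E'
from bench import ctrl, viewer, sensors
import cv2,numpy as np
a=viewer.camera("scene");b=np.mean([viewer.camera("top") for _ in range(4)],0).astype(np.uint8)
f=lambda i,w,h:cv2.resize(i,(w,h),interpolation=cv2.INTER_CUBIC)
cv2.imwrite("pics/s7.png",np.hstack([f(a[100:270,180:440],500,327) if 0 else np.vstack([f(a[100:270,180:440],500,327),f(a[205:240+0,375:435],500,273)]),f(b[170:250,200:240],300,600)]))
cv2.imwrite("pics/tb.png",b)
E
```

```text
(no output)
```

View pics/s7.png

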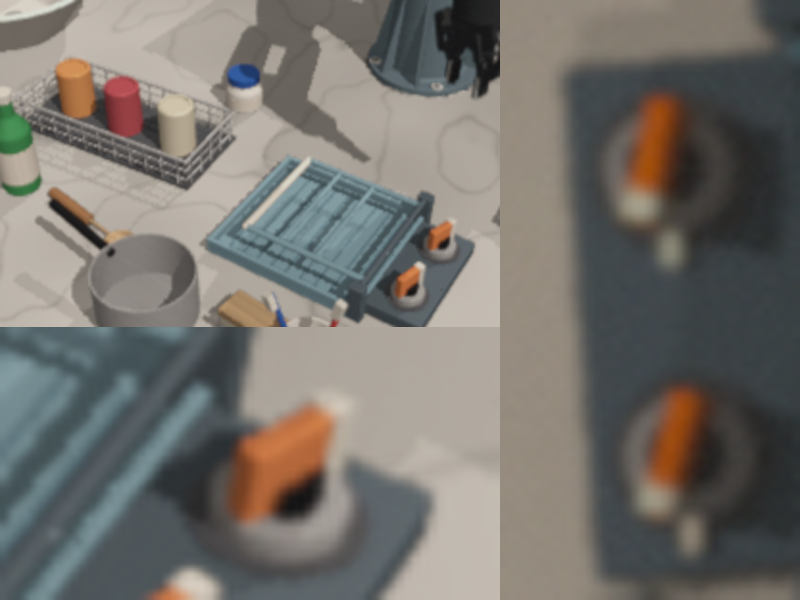

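Both wings have turned about 3.0 rad and the collars about 2.7 rad, so each clutch has slipped about 0.3 rad. The flap is flat, the cups are upright in the basket, and the bystanders have not moved. I'll hand in.

```bash
python3 -c "
from bench import ctrl, viewer, sensors; print(ctrl.hand_in())"
```

```text
the job is handed in; nothing more can be done
None
```

The job is handed in (no verdict came back): the three cups present are in the basket, the flap is folded down to its stop, and both thumbscrews are tight with about 0.3 rad of clutch slip each, in about 40 s of the 210 s allowed.

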